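Fetch the hex bolt from the screw organiser

TASK

Fetch the hex bolt with the nut on it from the screw organiser: open only the lid over it, take the bolt out and lay it down in the round steel parts dish, without dropping it in. Then press that lid down again until it snaps flat, and leave all the other lids shut and everything else where it is.

Things in the scene. Friction and masses are not known exactly. Their poses are not given: they have to be found in the camera images.
- organiser: Fixed grey screw organiser, 128 mm deep, 380 wide, 40 high; four compartments in a row, each with its own clear lid. Origin: underside centre; x from tabs (front) to hinges, y left. Compartments 1 to 4 from the left, centres y = 141, 47, -47, -141; inside 120 (x) by 90 (y), floor 4 above the bench. One item in each, order varies. Lids' hinge axis: along y at x = 67, z = 40.
- lid_1 (a joint): Hinge of the leftmost lid: 0 = snapped shut, flat; grows as its front rises; 1.57 = upright, 1.9 = stop. The stiff hinge holds the lid wherever it is left (about 0.5 to 1 N at the tab moves it), but over the first 0.09 rad a snap catch resists with about 3 N at the tab, both ways. All lids 91 mm wide, 5 thick, start shut.
- tab_1 (a point): Grip point of the leftmost lid's black pull tab: mid-width of its 18 mm (y), mid-thickness of its 10 mm; 170 mm from the hinge axis, 40 above the bench when shut. The tab sticks 38 mm forward from the lid's edge, in its plane; the point is 26 mm out from the edge. Pinched by its sides (along y) with the fingertips, it pivots between them, so the tool can stay pointing down.
- lid_2 (a joint): Hinge of the second lid from the left: 0 = snapped shut, flat; grows as its front rises; 1.57 = upright, 1.9 = stop. Behaves like lid_1.
- tab_2 (a point): Grip point of the second lid from the left's black pull tab, same as tab_1.
- lid_3 (a joint): Hinge of the third lid from the left: 0 = snapped shut, flat; grows as its front rises; 1.57 = upright, 1.9 = stop. Behaves like lid_1.
- tab_3 (a point): Grip point of the third lid from the left's black pull tab, same as tab_1.
- lid_4 (a joint): Hinge of the rightmost lid: 0 = snapped shut, flat; grows as its front rises; 1.57 = upright, 1.9 = stop. Behaves like lid_1.
- tab_4 (a point): Grip point of the rightmost lid's black pull tab, same as tab_1.
- hex_bolt: The part wanted: steel hex bolt, 83 mm long, 12 mm shank, 20 mm hexagonal head, a nut on it two thirds of the way to the threaded end; 0.1 kg. Lies on the floor of one compartment, about front to back (within 0.25 rad), within 25 mm of the compartment's middle. Origin: under its middle, 1 mm above the surface it lies on; shank along (0.50, -0.86, 0) of its frame, head to end.
- bolt_grip (a point): Point on the bolt's axis, half way along the bare shank between head and nut (50 mm bare): the place to pinch it, 12 mm thick; 10 mm above the floor it lies on.
- bolt_head (a point): Centre of the bolt's hexagonal head, on its axis; from here to bolt_grip (29 mm) is the bolt's direction.
- corner_bracket: Steel L-shaped corner bracket lying on its side, legs 66 and 50 mm, 22 tall, in one of the other compartments. Origin: underside centre.
- eye_bolt: Steel eye bolt, 92 mm long with a 39 mm ring at one end, in one of the other compartments. Origin: under its middle.
- butt_hinge: Steel butt hinge spread flat, 80x55, 8 thick at the knuckle, in one of the other compartments. Origin: underside centre.
- parts_dish: Loose round steel parts dish, left of the organiser: 150 mm across the rim, 30 tall, 0.45 kg; flat inner floor 118 mm across, 4 mm above the bench. Origin: centre of its underside.
- open_tin: Bystander: open tin, rust-red band round a grey metal cup, 66 mm across, 94 tall, right of the organiser. Origin: underside centre.
- oil_can: Bystander: grey pump oil can with a thin bent spout, 79 mm across, 152 tall, front right. Origin: underside centre.
- glue_bottle: Bystander: cream bottle with orange nozzle and label, 60 mm across, 155 tall, back right. Origin: underside centre.
- duct_tape: Bystander: grey tape roll lying flat, 116 mm across, 47 tall, back left. Origin: underside centre.
- tape_measure: Bystander: yellow tape measure, 77x83x35, right. Origin: underside centre.
- pencil: Bystander: red carpenter's pencil, 182 long, 8 thick, lying in front of the organiser. Origin: underside centre.
- screwdriver: Bystander: red-handled slotted screwdriver, 207 long, 30 thick, lying in front of the organiser. Origin: underside centre.
- wood_offcut: Bystander: small dark wood block, 40x53x30, front left. Origin: underside centre.

How it is judged:
On the way, in this order (a step that is already met when the one before it is completed fails the run):
1. the lid over the bolt stands open (more than 1 rad) with the bolt still in its compartment (((y of bolt_grip in the frame of organiser between 0.096 and 0.186 m and value of joint lid_1 above 1 rad and z of bolt_grip in the frame of organiser below 0.035 m) or (y of bolt_grip in the frame of organiser between 0.002 and 0.092 m and value of joint lid_2 above 1 rad and z of bolt_grip in the frame of organiser below 0.035 m) or (y of bolt_grip in the frame of organiser between -0.092 and -0.002 m and value of joint lid_3 above 1 rad and z of bolt_grip in the frame of organiser below 0.035 m) or (y of bolt_grip in the frame of organiser between -0.186 and -0.096 m and value of joint lid_4 above 1 rad and z of bolt_grip in the frame of organiser below 0.035 m))), for 0.2 s.
2. the bolt lies in the dish, let go (horizontal distance between bolt_grip and parts_dish below 0.05 m and z of bolt_grip in the frame of parts_dish between 0 and 0.035 m and contact force between the fingers and hex_bolt below 0.05 N and linear speed of hex_bolt below 0.05 m/s), for 0.2 s.
At the end, for the whole second after the job is handed in: The hex bolt lies at rest and let go in the parts dish (the middle of its bare shank within 50 mm of the dish's centre and less than 35 mm above its underside), the dish stands level and within 60 mm of where it stood, and all four lids are snapped shut (each below 0.025 rad) (horizontal distance between bolt_grip and parts_dish below 0.05 m and z of bolt_grip in the frame of parts_dish between 0 and 0.035 m and linear speed of hex_bolt below 0.02 m/s and angle between parts_dish's own z axis and vertical below 0.1 rad and distance of parts_dish from where it was at the start of the episode below 0.06 m and value of joint each of lid_1, lid_2, lid_3, lid_4 below 0.025 rad); the robot touches nothing.
It fails at once if a lid over anything but the bolt is opened (more than 0.15 rad) ((y of corner_bracket in the frame of organiser between 0.096 and 0.186 m and value of joint lid_1 above 0.15 rad) or (y of corner_bracket in the frame of organiser between 0.002 and 0.092 m and value of joint lid_2 above 0.15 rad) or (y of corner_bracket in the frame of organiser between -0.092 and -0.002 m and value of joint lid_3 above 0.15 rad) or (y of corner_bracket in the frame of organiser between -0.186 and -0.096 m and value of joint lid_4 above 0.15 rad) or (y of eye_bolt in the frame of organiser between 0.096 and 0.186 m and value of joint lid_1 above 0.15 rad) or (y of eye_bolt in the frame of organiser between 0.002 and 0.092 m and value of joint lid_2 above 0.15 rad) or (y of eye_bolt in the frame of organiser between -0.092 and -0.002 m and value of joint lid_3 above 0.15 rad) or (y of eye_bolt in the frame of organiser between -0.186 and -0.096 m and value of joint lid_4 above 0.15 rad) or (y of butt_hinge in the frame of organiser between 0.096 and 0.186 m and value of joint lid_1 above 0.15 rad) or (y of butt_hinge in the frame of organiser between 0.002 and 0.092 m and value of joint lid_2 above 0.15 rad) or (y of butt_hinge in the frame of organiser between -0.092 and -0.002 m and value of joint lid_3 above 0.15 rad) or (y of butt_hinge in the frame of organiser between -0.186 and -0.096 m and value of joint lid_4 above 0.15 rad)).
It fails at once if the bolt is dropped or thrown (out of the fingers, faster than 0.9 m/s: a fall of some 40 mm) (contact force between the fingers and hex_bolt below 0.05 N and linear speed of hex_bolt above 0.9 m/s).
It fails at once if a bystander is pushed more than 40 mm (distance of any of open_tin, pencil, screwdriver, wood_offcut from where it was at the start of the episode above 0.04 m).
It also fails if it takes over 72 s, if anything falls off the work surface, if the arm or the gripper's body presses on something with over 40 N, if the wrist force passes 120 N, or if a joint passes its speed limit or range.

ROBOT

A 7-joint arm with a two-finger parallel gripper is mounted at the origin on a cart in front of the work surface, level with it; the furniture and walls round the work are solid. World frame = base frame: x ahead of the robot, y to its left, z up, the work surface at z = 0. Lengths are in m, angles in rad, forces in N, time in s.
With the tool pointing down it reaches from about 0.4 to 0.85 m from the base axis. Payload 6.9 kg.
Tool frame: the origin (TCP) lies at the very end of the fingers, on their centre line; the grasp point (between the pads) lies 19 mm behind it (robot.pinch_z is the distance from the TCP to the grasp point, in m); z points along the fingers, y is the line along which they close (so a half turn about z gives the same grasp; the last joint's range is limited). The gripper opens to 85 mm and grips with 20 to 120 N. Pads are 22 mm wide; open, the fingers measure 114 mm over their backs; the gripper's body (76 mm by 85 mm) begins 54 mm behind the grasp point. The pads swing forward as they close: fully open they stand 13 mm farther back than shut.
Start: joints at [-1.024, 0.507, -0.238, 1.5, 0.126, 1.149, -0.155], TCP at [0.267, 0.565, 0.231] pointing down, gripper open.
Joint ranges: [-3.08, 3.08], [-0.24, 2.05], [-1.43, 1.35], [0, 2.5], [-1.52, 4.66], [0.17, 1.96], [-2.89, 2.89]. Speed limits (rad/s): [2.39, 2.39, 3.14, 3.14, 3.14, 3.14, 3.14].

INTERFACE

Orientations are given as a unit quaternion [w, x, y, z].
In Python, from rig import robot gives the robot as it stands.
- The arm moves only by the shell command python3 -m handwheel 'ROWS' [OPENING]. ROWS is a JSON object of lists of equal length, an entry for each row: "xyz": the shift along the tool's x, y, z in units of 0.15 m (1.0 is 0.15 m), a list of three; "rotation": the turn, a rotation vector about the tool's x, y, z in units of 90 degrees (1.0 is 90 degrees), a list of three. A call has 1 to 20 rows; each row is the pose to reach, as a shift and turn from the pose commanded when the call began, along the tool's axes at that moment; what a row does not reach only later rows make up. A row lasts 1/10 s, in which the tool goes at most 50 mm and 8.59 degrees, less where a joint would pass 70% of its speed; a pose out of reach is approached as far as the arm can. A call with a number of a shift or a turn outside -1 to 1 is refused whole. A call with a gripper value outside its range is refused whole. OPENING is the closure, from -1 (fully open) to 1 (shut), set as the call begins (- or left out, the last holds). The fingers move at their own pace and stop on an object; the grip force is fixed at half the most. Time passes only in rows, so rows that repeat a pose let the fingers close. It gives the time, the measured TCP pose, the force, the opening and the grip force at its end, in the units of the state.
- robot.get_state(): the state, without advancing time (a new reading comes with each control period).
- robot.camera(name): name is "scene" or "top" or "wrist"; returns a dict with "frame" (480x640x3 uint8, red, green, blue), "fovy" (degrees; the focal length in pixels is half the picture's height over the tangent of half this angle, whatever the lens; pixels are square), "cx", "cy" (the principal point, pixels), "R" (3x3) and "t" (3): a world point X has camera coordinates R X + t. Camera axes: x right, y down, z forward; pixel columns grow to the right and rows downward; lengths in m; the calibration is good to about 2 mm. A picture is of the moment at which its call begins. There is no depth.
- robot.job_done(): hands the job in; it is judged then, once.
Trained networks look in the newest picture that a camera, given by its name, has taken for a name from the list of things; names that differ only in an ending like _2 or _b are one class to them, and where a whole thing is asked for, a point or a joint stands for the part that bears it (a point fixed in the world has none). Each returns a list of dicts, best first, with "confidence" (0 to 1); they miss things now and then, are a little off and sometimes report something else, mostly with a low value. They report only what shows in the picture. A call takes as long as a camera call.
- robot.trace(camera, label): "mask" (480x640 bool, what is visible of it).
- robot.pinpoint(camera, label): "at" ([x, y, z] in m, in the coordinates of the camera as it stood for that picture, good to about 4 mm: a listed point, or the origin of a listed thing).
The state is a dict: "clock": time; "q": joint angles; "dq": joint speeds; "tau": joint torques, N m; "eef_pos": TCP position; "ee_rot": TCP orientation; "wrist_force": force on the tool from outside, world axes, zero at the start; "wrist_torque": the same for the moment, N m; "width": finger opening in m; "grasp_force": force on a finger pad.
Only numpy, scipy, OpenCV 4.12 (cv2) and the standard library are available. Lean on these libraries where they do the work, as an engineer would, in place of code of your own. Each camera call takes 0.05 s, during which the arm holds its last target. There are 200 camera calls.

## Working session

There is one attempt and no reset: what is moved stays moved. The work goes in short steps, Python scripts to look and compute and a shell command to move; the robot and the scene stay as the last step left them, time stands still between calls to the robot, and variables do not carry over. Pictures are saved under pics/ and viewed, at most 10 in all, crops included, and the job is handed in when it is done.

```bash
mkdir -p pics
cat > h.py <<'E'
from rig import robot
import numpy as np, cv2
from scipy.spatial.transform import Rotation as Ro
def snap(cam,fn=None):
    c=robot.camera(cam)
    if fn: cv2.imwrite('pics/'+fn,cv2.cvtColor(c['frame'],cv2.COLOR_RGB2BGR))
    return c
def world(c,p): return np.array(c['R']).T@(np.array(p)-np.array(c['t']))
def find(c,cam,l,n=2):
    return [(round(d['confidence'],2),world(c,d['at']).round(4).tolist()) for d in robot.pinpoint(cam,l)[:n]]
def st():
    s=robot.get_state(); q=s['ee_rot']; R=Ro.from_quat([q[1],q[2],q[3],q[0]])
    return s,np.array(s['eef_pos']),R
def togo(target,p=None):
    s,e,R=st(); print('shift units',(R.inv().apply(np.array(target)-e)/0.15).round(3))
E
python3 - <<'E'
from h import *
for cam in('scene','top'):
    c=snap(cam,cam+'0.png')
    for l in ['organiser','tab_1','hex_bolt','bolt_grip','bolt_head','corner_bracket','eye_bolt','butt_hinge','parts_dish']:
        print(cam,l,find(c,cam,l,4 if l=='tab_1' else 2))
s,e,R=st();print(s['clock'],e,R.as_matrix().round(3),s['width'])
E
```

```text
scene organiser [(0.78, [0.5792, 0.0061, -0.0002]), (0.35, [0.4825, 0.0669, 0.0327])]
scene tab_1 [(0.73, [0.4948, 0.1586, 0.0374]), (0.61, [0.4709, -0.0259, 0.038]), (0.59, [0.4567, -0.122, 0.0416]), (0.58, [0.4834, 0.0693, 0.0356])]
scene hex_bolt [(0.64, [0.3912, -0.2992, 0.0017]), (0.24, [0.4548, -0.1215, 0.0398])]
scene bolt_grip []
scene bolt_head []
scene corner_bracket [(0.23, [0.6511, 0.4062, 0.0025])]
scene eye_bolt []
scene butt_hinge [(0.48, [0.3805, -0.1134, 0.0001])]
scene parts_dish [(0.68, [0.4998, 0.3805, 0.002]), (0.25, [0.3586, 0.431, -0.0054])]
top organiser [(0.88, [0.5795, 0.0039, -0.0033])]
top tab_1 [(0.96, [0.4958, 0.158, 0.0376]), (0.83, [0.4824, 0.0662, 0.0421]), (0.83, [0.4725, -0.0255, 0.0395]), (0.2, [0.3732, 0.1677, 0.0026])]
top hex_bolt []
top bolt_grip []
top bolt_head []
top corner_bracket []
top eye_bolt [(0.64, [0.3781, -0.1127, 0.0039]), (0.46, [0.3715, 0.167, -0.0008])]
top butt_hinge [(0.34, [0.4703, -0.0258, 0.041])]
top parts_dish [(0.66, [0.5034, 0.3826, 0.0005])]
1.0 [0.2672381  0.56498412 0.23129844] [[-0.904  0.428  0.   ]
 [ 0.428  0.904  0.   ]
 [ 0.     0.    -1.   ]] 0.08541607505543763
```

View pics/top0.png

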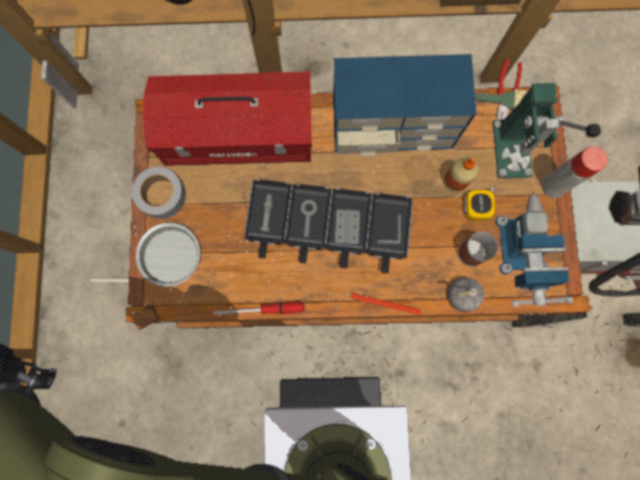

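View pics/scene0.png

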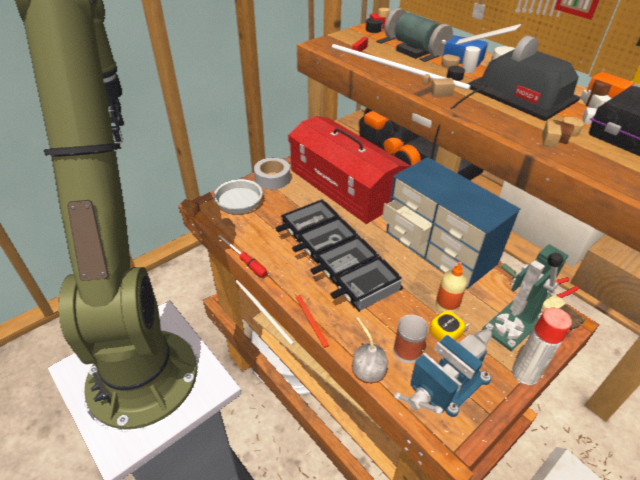

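The bolt (head and nut visible at top px (267,212)) is in compartment 1. Compartment 2 (308,212) holds the eye bolt, 3 (348,225) the butt hinge and 4 (395,225) the bracket. So lid_1 is the one to open; its tab is at px (263,249).

```bash
python3 -m handwheel '{"xyz":[[-0.4,-0.3,0],[-0.85,-0.6,0],[-0.85,-0.6,0],[-0.85,-0.6,0],[-0.85,-0.6,0],[-0.85,-0.6,0]],"rotation":[[0,0,0],[0,0,0],[0,0,0],[0,0,0],[0,0,0],[0,0,0]]}' -0.2
python3 -m handwheel '{"xyz":[[-0.4,-0.3,0],[-0.85,-0.6,0],[-0.85,-0.6,0],[-0.85,-0.6,0],[-0.85,-0.6,0],[-0.85,-0.6,0]],"rotation":[[0,0,0],[0,0,0],[0,0,0],[0,0,0],[0,0,0],[0,0,0]]}'
python3 -m handwheel '{"xyz":[[-0.4,-0.3,0.2],[-0.85,-0.6,0.54],[-0.85,-0.6,0.54],[-0.85,-0.6,0.54],[-0.85,-0.6,0.54],[-0.85,-0.6,0.54],[-0.85,-0.6,0.54],[-0.85,-0.6,0.54]],"rotation":[[0,0,0],[0,0,-0.1],[0,0,-0.193],[0,0,-0.193],[0,0,-0.193],[0,0,-0.193],[0,0,-0.193],[0,0,-0.193]]}'
python3 - <<'E'
from h import *
c=snap('wrist','w1.png')
for l in ['tab_1','bolt_grip','bolt_head','eye_bolt']: print(l,find(c,'wrist',l,4))
s,e,R=st();print(s['clock'],e,R.as_matrix().round(3),s['width'])
togo([0.496,0.158,0.021])
E
```

```text
clock: 1.6
eef_pos: [0.3432, 0.4303, 0.2315]
ee_rot: [-0.0, 0.219, 0.976, 0.001]
wrist_force: [-0.9, 1.5, 0.6]
width: 0.0514
grasp_force: 0.0
clock: 2.2
eef_pos: [0.4197, 0.2957, 0.2312]
ee_rot: [-0.0, 0.218, 0.976, 0.001]
wrist_force: [0.2, 1.0, 0.4]
width: 0.0512
grasp_force: 0.0
clock: 3.0
eef_pos: [0.4972, 0.1597, 0.151]
ee_rot: [0.001, 0.068, 0.998, 0.001]
wrist_force: [-0.0, 0.6, -0.0]
width: 0.0509
grasp_force: 0.0
tab_1 [(0.96, [0.4708, -0.0254, 0.0404]), (0.74, [0.5001, 0.1597, 0.046]), (0.56, [0.4831, 0.0638, 0.0352])]
bolt_grip []
bolt_head []
eye_bolt [(0.53, [0.4722, -0.0266, 0.0428])]
3.25 [0.49748917 0.15787098 0.15060313] [[-0.991  0.137  0.001]
 [ 0.137  0.991  0.   ]
 [-0.001  0.    -1.   ]] 0.05143734860445942
shift units [ 0.01  -0.001  0.864]
```

View pics/w1.png

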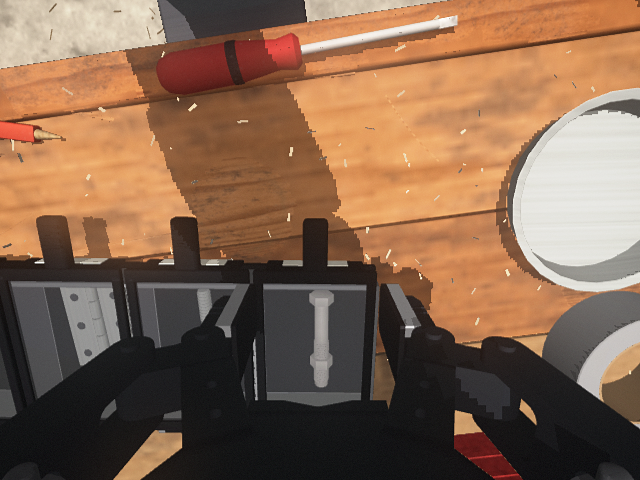

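The wrist picture shows tab_1 centred between the fingers at (315,235). The bolt lies under that lid, head at (321,300) toward the front and nut at (321,362). Next I descend and pinch the tab.

```bash
python3 -m handwheel '{"xyz":[[0.01,0,0.3],[0.01,0,0.6],[0.01,0,0.75],[0.01,0,0.86],[0.01,0,0.86],[0.01,0,0.86]],"rotation":[[0,0,0],[0,0,0],[0,0,0],[0,0,0],[0,0,0],[0,0,0]]}'
python3 -m handwheel '{"xyz":[[0,0,0],[0,0,0],[0,0,0],[0,0,0],[0,0,0],[0,0,0],[0,0,0],[0,0,0]],"rotation":[[0,0,0],[0,0,0],[0,0,0],[0,0,0],[0,0,0],[0,0,0],[0,0,0],[0,0,0]]}' 1
```

```text
clock: 3.85
eef_pos: [0.4962, 0.1577, 0.0216]
ee_rot: [-0.0, 0.069, 0.998, -0.0]
wrist_force: [0.1, -0.4, 0.0]
width: 0.051
grasp_force: 0.0
clock: 4.65
eef_pos: [0.4968, 0.158, 0.0223]
ee_rot: [0.001, 0.069, 0.998, 0.001]
wrist_force: [-1.2, 1.4, 7.7]
width: 0.0166
grasp_force: 60.1
```

```bash
python3 -m handwheel '{"xyz":[[-0.002,0,-0.06],[-0.006,0,-0.113],[-0.023,0,-0.225],[-0.051,0,-0.335],[-0.089,0,-0.441],[-0.139,0,-0.543],[-0.198,0,-0.64],[-0.267,0,-0.73],[-0.344,0,-0.813],[-0.429,0,-0.888],[-0.521,0,-0.954],[-0.521,0,-0.954]],"rotation":[[0,0,0],[0,0,0],[0,0,0],[0,0,0],[0,0,0],[0,0,0],[0,0,0],[0,0,0],[0,0,0],[0,0,0],[0,0,0],[0,0,0]]}'
python3 -m handwheel '{"xyz":[[-0.098,0,-0.056],[-0.202,0,-0.102],[-0.309,0,-0.138],[-0.42,0,-0.163],[-0.532,0,-0.176],[-0.645,0,-0.179],[-0.702,0,-0.176],[-0.702,0,-0.176],[-0.702,0,-0.176]],"rotation":[[0,0,0],[0,0,0],[0,0,0],[0,0,0],[0,0,0],[0,0,0],[0,0,0],[0,0,0],[0,0,0]]}'
python3 - <<'E'
from h import *
c=snap('top','t2.png')
for l in ['tab_1','bolt_grip','bolt_head','hex_bolt']: print(l,find(c,'top',l,4))
E
```

```text
clock: 5.85
eef_pos: [0.5736, 0.1467, 0.1658]
ee_rot: [-0.0, 0.07, 0.998, 0.0]
wrist_force: [-3.2, 0.9, 3.6]
width: 0.0164
grasp_force: 59.8
clock: 6.75
eef_pos: [0.6772, 0.1316, 0.1914]
ee_rot: [-0.0, 0.069, 0.998, -0.0]
wrist_force: [-1.8, -0.9, 4.8]
width: 0.0166
grasp_force: 61.1
tab_1 [(0.93, [0.4545, -0.1202, 0.04])]
bolt_grip []
bolt_head []
hex_bolt []
```

```bash
python3 -m handwheel '{"xyz":[[0,0,0],[0,0,0],[0,0,0],[0,0,-0.1],[0,0,-0.3],[0,0,-0.5],[0,0,-0.5],[0.3,0,-0.5],[0.6,0,-0.4],[0.9,0,-0.25],[0.95,0,-0.2],[0.95,0,-0.2],[0.95,0,-0.2]],"rotation":[[0,0,0],[0,0,0],[0,0,0],[0,0,0],[0,0,0],[0,0,0],[0,0,0],[0,0,0],[0,0,0],[0,0,0],[0,0,0],[0,0,0],[0,0,0]]}' -0.2
python3 - <<'E'
from h import *
c=snap('wrist','w3.png')
for l in ['bolt_grip','bolt_head','hex_bolt','tab_1']: print(l,find(c,'wrist',l,4))
c=snap('top')
for l in ['bolt_grip','bolt_head','hex_bolt','tab_1','parts_dish']: print(l,find(c,'top',l,4))
c=snap('scene')
for l in ['bolt_grip','bolt_head','hex_bolt','tab_1','parts_dish']: print(l,find(c,'scene',l,4))
E
```

```text
clock: 8.3
eef_pos: [0.5378, 0.1518, 0.2212]
ee_rot: [0.001, 0.069, 0.998, 0.0]
wrist_force: [0.3, 0.5, 0.0]
width: 0.0511
grasp_force: 0.0
bolt_grip [(0.9, [0.5925, 0.1471, 0.0136])]
bolt_head [(0.67, [0.5592, 0.1567, 0.013])]
hex_bolt [(0.77, [0.5961, 0.1528, 0.0084])]
tab_1 [(0.98, [0.4725, -0.0247, 0.041]), (0.78, [0.4857, 0.0638, 0.0398])]
bolt_grip []
bolt_head []
hex_bolt [(0.43, [0.4545, -0.1211, 0.0419]), (0.35, [0.4726, -0.0261, 0.038])]
tab_1 [(0.96, [0.4734, -0.03, 0.0405]), (0.79, [0.4555, -0.1199, 0.0407]), (0.6, [0.6655, 0.1351, 0.2087])]
parts_dish [(0.75, [0.5021, 0.3816, 0.0036])]
bolt_grip [(0.62, [0.5881, 0.1516, 0.0156])]
bolt_head [(0.65, [0.5615, 0.1578, 0.0067]), (0.38, [0.4709, -0.0263, 0.0424]), (0.38, [0.3782, -0.1155, 0.0015]), (0.36, [0.4562, -0.1214, 0.0391])]
hex_bolt []
tab_1 [(0.76, [0.4821, 0.0633, 0.0346]), (0.65, [0.6618, 0.1329, 0.2109]), (0.59, [0.4568, -0.1215, 0.0383]), (0.58, [0.4686, -0.028, 0.0413])]
parts_dish [(0.59, [0.4986, 0.3826, 0.0017])]
```

View pics/w3.png

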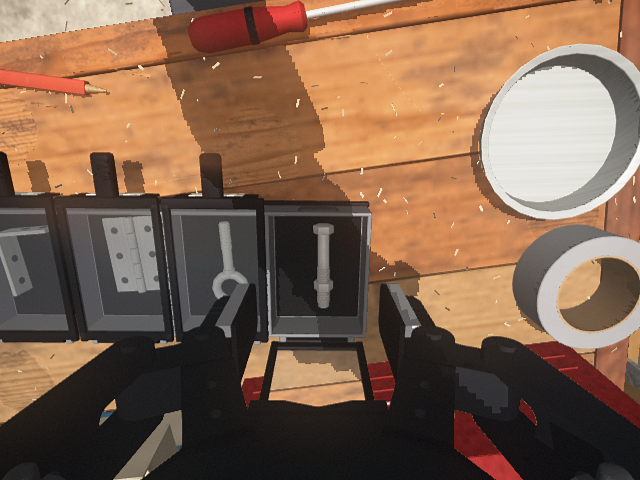

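```bash
cat >> h.py <<'E'
def ray(c,u,v,z):
    f=240/np.tan(np.radians(c['fovy'])/2); R=np.array(c['R']);t=np.array(c['t'])
    o=-R.T@t; d=R.T@np.array([(u-c['cx'])/f,(v-c['cy'])/f,1]); return (o+d*(z-o[2])/d[2]).round(4)
E
python3 - <<'E'
from h import *
c=snap('wrist')
for n,u,v,z in [('head',322.5,228,.014),('grip',323,256,.014),('nut',323.5,286,.014),('tip',323,306,.014),('Lwall',272,270,.04),('Rwall',369,270,.04)]: print(n,ray(c,u,v,z))
m=robot.trace('wrist','hex_bolt')[0];ys,xs=np.nonzero(m['mask']);print(m['confidence'],xs.mean(),ys.mean(),ys.min(),ys.max())
P=np.array([ray(c,x,y,.014)[:2] for x,y in zip(xs,ys)]);w,V=np.linalg.eigh(np.cov(P.T));print(P.mean(0),V[:,1])
s,e,R=st();print(e);togo([.591,.148,.007])
E
```

```text
head [0.5575 0.1543 0.014 ]
grip [0.5865 0.1509 0.014 ]
nut [0.619 0.147 0.014]
tip [0.6415 0.1434 0.014 ]
Lwall [0.585 0.102 0.04 ]
Rwall [0.5977 0.1929 0.04  ]
0.84 323.1148007590133 265.78842504743835 226 308
[0.59747495 0.14951546] [-0.99169487  0.12861295]
[0.5366353  0.15188584 0.22079545]
shift units [-0.362  0.024  1.425]
```

```bash
python3 -m handwheel '{"xyz":[[-0.2,0.02,0.1],[-0.348,0.037,0.3],[-0.348,0.037,0.6],[-0.348,0.037,0.8],[-0.348,0.037,0.8],[-0.348,0.037,0.8]],"rotation":[[0,0,0],[0,0,0],[0,0,0],[0,0,0],[0,0,0],[0,0,0]]}' 0.3
python3 -m handwheel '{"xyz":[[0,0,0.2],[0,0,0.35],[0,0,0.5],[0,0,0.58],[0,0,0.625],[0,0,0.625],[0,0,0.625]],"rotation":[[0,0,0],[0,0,0],[0,0,0],[0,0,0],[0,0,0],[0,0,0],[0,0,0]]}'
python3 - <<'E'
from h import *
s,e,R=st();print(e,s['wrist_force']);togo([.589,.1503,.007])
E
```

```text
clock: 9.85
eef_pos: [0.5892, 0.1504, 0.1012]
ee_rot: [-0.0, 0.069, 0.998, -0.0]
wrist_force: [-0.1, -0.1, -0.3]
width: 0.0294
grasp_force: 0.0
clock: 10.55
eef_pos: [0.59, 0.1505, 0.0083]
ee_rot: [0.001, 0.069, 0.998, 0.0]
wrist_force: [0.2, -0.1, 0.8]
width: 0.03
grasp_force: 0.0
[0.5899586  0.15046611 0.00828227] [ 0.15622257 -0.08992559  0.76099796]
shift units [ 0.006 -0.002  0.009]
```

```bash
python3 -m handwheel '{"xyz":[[0,0,0],[0,0,0],[0,0,0],[0,0,0],[0,0,0],[0,0,0]],"rotation":[[0,0,0],[0,0,0],[0,0,0],[0,0,0],[0,0,0],[0,0,0]]}' 1
python3 -m handwheel '{"xyz":[[0,0,-0.05],[0,0,-0.2],[0,0,-0.4],[0,0,-0.6],[0,0,-0.8],[0,0,-0.8],[0,0,-0.8]],"rotation":[[0,0,0],[0,0,0],[0,0,0],[0,0,0],[0,0,0],[0,0,0],[0,0,0]]}'
python3 - <<'E'
from h import *
c=snap('wrist','w4.png')
for l in ['bolt_grip','bolt_head','hex_bolt']: print(l,find(c,'wrist',l,4))
s,e,R=st();print(e,s['width']);togo([.493,.3825,.128])
E
```

```text
clock: 11.15
eef_pos: [0.5898, 0.1505, 0.0082]
ee_rot: [0.001, 0.069, 0.998, 0.0]
wrist_force: [-0.6, -0.2, 6.6]
width: 0.0093
grasp_force: 58.6
clock: 11.85
eef_pos: [0.5892, 0.1501, 0.1278]
ee_rot: [0.001, 0.069, 0.998, 0.0]
wrist_force: [-0.5, -0.1, -1.4]
width: 0.0095
grasp_force: 58.6
bolt_grip [(0.95, [0.5907, 0.1487, 0.1346])]
bolt_head [(0.75, [0.5902, 0.147, 0.131])]
hex_bolt [(0.98, [0.5959, 0.1503, 0.1264])]
[0.58826832 0.14995144 0.12575534] 0.009608363245779893
shift units [ 0.843  1.448 -0.014]
```

View pics/w4.png

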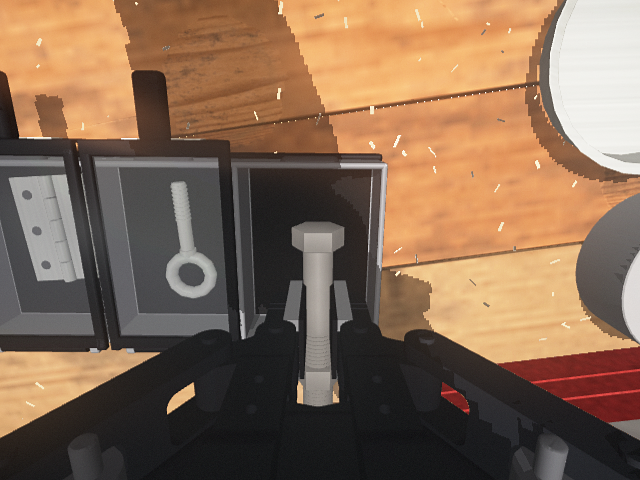

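```bash
python3 -m handwheel '{"xyz":[[0.1,0.15,0],[0.25,0.4,0],[0.4,0.7,0],[0.45,0.75,0],[0.45,0.75,0],[0.45,0.75,0]],"rotation":[[0,0,0],[0,0,0],[0,0,0],[0,0,0],[0,0,0],[0,0,0]]}'
python3 -m handwheel '{"xyz":[[0.1,0.15,0],[0.25,0.4,0],[0.39,0.65,0],[0.39,0.7,0],[0.39,0.7,0],[0.39,0.7,0],[0.39,0.7,0]],"rotation":[[0,0,0],[0,0,0],[0,0,0],[0,0,0],[0,0,0],[0,0,0],[0,0,0]]}'
python3 - <<'E'
from h import *
c=snap('wrist','w5.png'); 
for l in ['bolt_grip','bolt_head','hex_bolt','parts_dish']: print(l,find(c,'wrist',l,4))
s,e,R=st();print(e,s['width'])
# head centre pixel predicted if level
f=240/np.tan(np.radians(c['fovy'])/2)
for dz in(-.02,-.01,0,.01,.02):
    X=np.array(c['R'])@np.array([e[0]-.0287,e[1]+.004,e[2]+.0065+dz])+c['t']; print(dz,(X[:2]/X[2]*f+[c['cx'],c['cy']]).round(1))
c=snap('scene','s5.png'); im=cv2.imread('pics/s5.png'); cv2.imwrite('pics/s5c.png',cv2.resize(im[110:260,170:370],None,fx=4,fy=4))
for l in ['bolt_grip','bolt_head','parts_dish']: print(l,find(c,'scene',l,2))
c=snap('top')
for l in ['bolt_grip','bolt_head','parts_dish']: print(l,find(c,'top',l,2))
E
```

```text
clock: 12.65
eef_pos: [0.5379, 0.2697, 0.1263]
ee_rot: [-0.0, 0.069, 0.998, -0.001]
wrist_force: [0.8, -0.9, -1.4]
width: 0.0091
grasp_force: 58.7
clock: 13.35
eef_pos: [0.4959, 0.3801, 0.1268]
ee_rot: [0.0, 0.071, 0.997, -0.001]
wrist_force: [0.1, -1.0, -1.3]
width: 0.0093
grasp_force: 58.8
bolt_grip [(0.57, [0.4984, 0.3742, 0.1348])]
bolt_head [(0.9, [0.4648, 0.3862, 0.1336])]
hex_bolt [(0.56, [0.5021, 0.3832, 0.1244])]
parts_dish []
[0.49481058 0.38223928 0.12708977] 0.009250984874665339
-0.02 [320.7 224.1]
-0.01 [320.8 229.8]
0 [321.  236.3]
0.01 [321.2 243.7]
0.02 [321.4 252.3]
bolt_grip [(0.69, [0.4902, 0.3829, 0.1337])]
bolt_head []
parts_dish [(0.82, [0.5009, 0.3785, -0.0015])]
bolt_grip [(0.52, [0.4935, 0.391, 0.1335])]
bolt_head []
parts_dish [(0.85, [0.5006, 0.3833, 0.0013])]
```

View pics/w5.png

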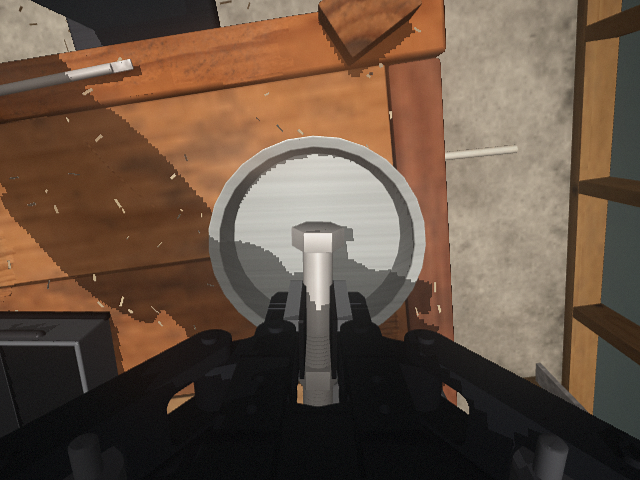

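View pics/s5c.png

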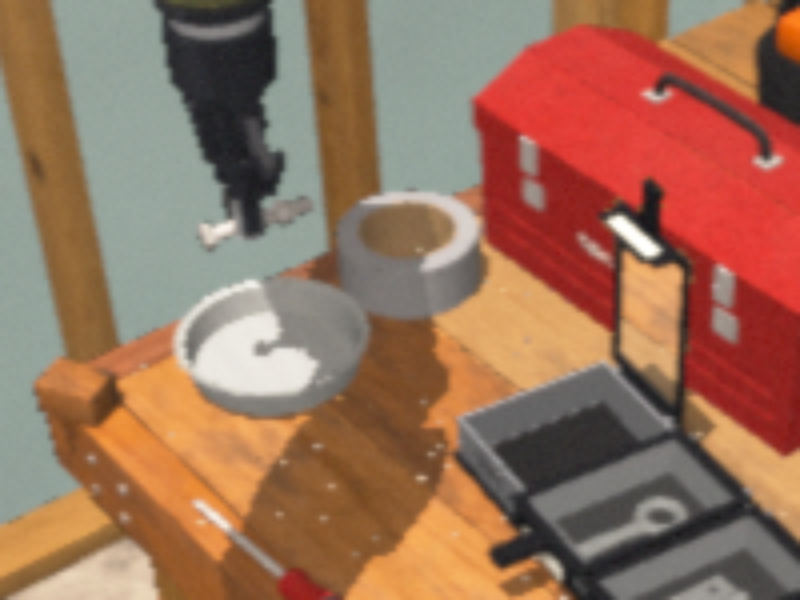

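In the wrist picture the bolt is held level (head at (318,237), as predicted for level) over the dish. The scene crop shows it above the dish, with lid 1 upright. I lower it slowly.

```bash
python3 -m handwheel '{"xyz":[[0,0,0.1],[0,0,0.25],[0,0,0.4],[0,0,0.55],[0,0,0.65],[0,0,0.7],[0,0,0.74],[0,0,0.77],[0,0,0.78],[0,0,0.78],[0,0,0.78]],"rotation":[[0,0,0],[0,0,0],[0,0,0],[0,0,0],[0,0,0],[0,0,0],[0,0,0],[0,0,0],[0,0,0],[0,0,0],[0,0,0]]}'
```

```text
clock: 15.1
eef_pos: [0.4946, 0.3832, 0.0106]
ee_rot: [0.0, 0.069, 0.998, 0.0]
wrist_force: [-0.0, 0.4, -1.4]
width: 0.0091
grasp_force: 58.8
```

```bash
python3 -m handwheel '{"xyz":[[0,0,0.007],[0,0,0.014],[0,0,0.014],[0,0,0.014]],"rotation":[[0,0,0],[0,0,0],[0,0,0],[0,0,0]]}'
python3 -m handwheel '{"xyz":[[0,0,0.007],[0,0,0.007],[0,0,0.007],[0,0,0.007]],"rotation":[[0,0,0],[0,0,0],[0,0,0],[0,0,0]]}'
```

```text
clock: 15.5
eef_pos: [0.4946, 0.3832, 0.0083]
ee_rot: [0.0, 0.069, 0.998, 0.0]
wrist_force: [-0.5, 0.3, 2.8]
width: 0.0093
grasp_force: 59.7
clock: 15.9
eef_pos: [0.4946, 0.3832, 0.0081]
ee_rot: [0.0, 0.069, 0.998, 0.0]
wrist_force: [-1.8, -1.4, 10.4]
width: 0.0089
grasp_force: 60.6
```

Contact with the floor is made, so I release and rise.

```bash
python3 -m handwheel '{"xyz":[[0,0,-0.007],[0,0,-0.007],[0,0,-0.007],[0,0,-0.007],[0,0,-0.007],[0,0,-0.007],[0,0,-0.1],[0,0,-0.3],[0,0,-0.6],[0,0,-0.9],[0,0,-0.9],[0,0,-0.9]],"rotation":[[0,0,0],[0,0,0],[0,0,0],[0,0,0],[0,0,0],[0,0,0],[0,0,0],[0,0,0],[0,0,0],[0,0,0],[0,0,0],[0,0,0]]}' 0.3
python3 - <<'E'
from h import *
c=snap('wrist','w6.png')
for l in ['bolt_grip','bolt_head','parts_dish']: print(l,find(c,'wrist',l,2))
for cam in('top','scene'):
    c=snap(cam)
    for l in ['tab_1','bolt_grip','parts_dish']: print(l,find(c,cam,l,4))
s,e,R=st();print(e,s['width'])
E
```

```text
clock: 17.1
eef_pos: [0.495, 0.3835, 0.1442]
ee_rot: [0.001, 0.069, 0.998, 0.001]
wrist_force: [0.9, 0.1, 0.5]
width: 0.0304
grasp_force: 0.0
bolt_grip [(0.66, [0.4947, 0.3785, 0.0143])]
bolt_head [(0.94, [0.4633, 0.3875, 0.0125]), (0.57, [0.3749, 0.1687, 0.002])]
parts_dish [(0.95, [0.5042, 0.3778, 0.0028]), (0.58, [0.4991, 0.383, 0.0042])]
tab_1 [(0.8, [0.4528, -0.1207, 0.0391]), (0.71, [0.482, 0.0664, 0.0423]), (0.68, [0.668, 0.1346, 0.2064]), (0.57, [0.4728, -0.0259, 0.0387])]
bolt_grip [(0.63, [0.4927, 0.3908, 0.0134])]
parts_dish [(0.87, [0.4973, 0.3842, 0.0016])]
tab_1 [(0.95, [0.6633, 0.1349, 0.2078]), (0.9, [0.4686, -0.0272, 0.0395]), (0.66, [0.4828, 0.0673, 0.0342]), (0.6, [0.4576, -0.1228, 0.0384])]
bolt_grip [(0.67, [0.4915, 0.3843, 0.0188])]
parts_dish [(0.73, [0.4989, 0.3809, 0.0031]), (0.65, [0.5036, 0.3783, -0.0003])]
[0.49433566 0.38296542 0.14160868] 0.029471149300507468
```

View pics/w6.png

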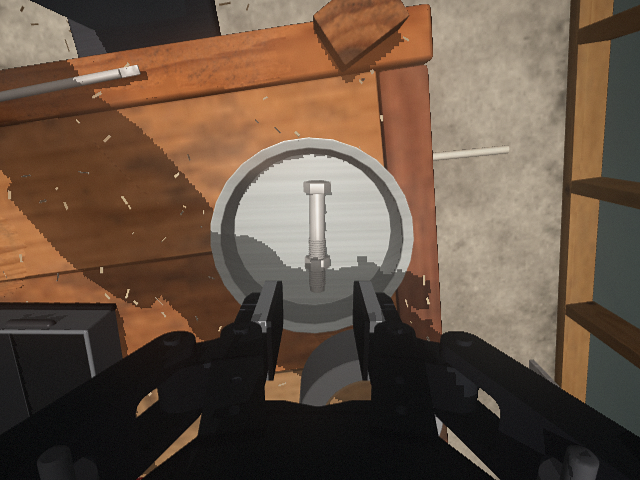

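The bolt lies in the dish, head (317,187), tip (317,290), with the fingers clear. Back to the lid tab.

```bash
python3 -m handwheel '{"xyz":[[0,0,-0.3],[-0.1,-0.1,-0.6],[-0.3,-0.3,-0.9],[-0.5,-0.5,-1],[-0.72,-0.75,-1],[-0.72,-0.75,-1],[-0.72,-0.75,-1]],"rotation":[[0,0,0],[0,0,0],[0,0,0],[0,0,0],[0,0,0],[0,0,0],[0,0,0]]}' -0.2
python3 -m handwheel '{"xyz":[[-0.2,-0.2,0],[-0.45,-0.5,0],[-0.7,-0.74,0],[-0.7,-0.74,0],[-0.7,-0.74,0],[-0.7,-0.74,0],[-0.7,-0.74,0]],"rotation":[[0,0,0],[0,0,0],[0,0,0],[0,0,0],[0,0,0],[0,0,0],[0,0,0]]}'
python3 - <<'E'
from h import *
for cam in('top','scene','wrist'):
    c=snap(cam); print(find(c,cam,'tab_1',4))
s,e,R=st();print(e,s['width']);togo([.675,.1316,.1914])
E
```

```text
clock: 18.4
eef_pos: [0.5869, 0.2543, 0.2916]
ee_rot: [0.0, 0.071, 0.997, -0.0]
wrist_force: [-0.5, 0.2, -0.2]
width: 0.0513
grasp_force: 0.0
clock: 19.1
eef_pos: [0.6732, 0.1356, 0.292]
ee_rot: [-0.0, 0.067, 0.998, 0.001]
wrist_force: [-0.3, -0.4, -0.6]
width: 0.0511
grasp_force: 0.0
[(0.78, [0.4711, -0.0273, 0.0383]), (0.77, [0.4566, -0.1201, 0.0419]), (0.74, [0.4949, 0.3908, 0.0127])]
[(0.86, [0.4557, -0.1199, 0.039]), (0.84, [0.4704, -0.0277, 0.0414]), (0.83, [0.6632, 0.1313, 0.2129]), (0.77, [0.4842, 0.0684, 0.0352])]
[(0.93, [0.4563, -0.1206, 0.0426]), (0.78, [0.4854, 0.0668, 0.0403]), (0.69, [0.4736, -0.0246, 0.0423]), (0.59, [0.6671, 0.1334, 0.2131])]
[0.67416549 0.13291634 0.29211647] 0.0512070307495292
shift units [-0.007 -0.008  0.671]
```

```bash
python3 -m handwheel '{"xyz":[[0.025,0,0.2],[0.025,0,0.4],[0.025,0,0.55],[0.025,0,0.67],[0.025,0,0.67],[0.025,0,0.67]],"rotation":[[0,0,0],[0,0,0],[0,0,0],[0,0,0],[0,0,0],[0,0,0]]}'
python3 -m handwheel '{"xyz":[[0,0,0],[0,0,0],[0,0,0],[0,0,0],[0,0,0],[0,0,0],[0,0,0]],"rotation":[[0,0,0],[0,0,0],[0,0,0],[0,0,0],[0,0,0],[0,0,0],[0,0,0]]}' 1
```

```text
clock: 20.0
eef_pos: [0.6708, 0.1329, 0.1918]
ee_rot: [-0.0, 0.069, 0.998, 0.0]
wrist_force: [-0.5, 0.2, 1.3]
width: 0.0513
grasp_force: 0.0
clock: 20.7
eef_pos: [0.6714, 0.1323, 0.1929]
ee_rot: [0.001, 0.07, 0.998, 0.0]
wrist_force: [-1.0, -1.5, 6.4]
width: 0.017
grasp_force: 59.4
```

```bash
python3 -m handwheel '{"xyz":[[0.05,0,0.001],[0.123,0,0.005],[0.235,0,0.018],[0.346,0,0.043],[0.453,0,0.079],[0.557,0,0.125],[0.655,0,0.181],[0.747,0,0.247],[0.832,0,0.322],[0.909,0,0.405],[0.978,0,0.495],[0.978,0,0.495]],"rotation":[[0,0,0],[0,0,0],[0,0,0],[0,0,0],[0,0,0],[0,0,0],[0,0,0],[0,0,0],[0,0,0],[0,0,0],[0,0,0],[0,0,0]]}'
python3 -m handwheel '{"xyz":[[0.059,0,0.097],[0.109,0,0.199],[0.147,0,0.305],[0.175,0,0.415],[0.192,0,0.527],[0.197,0,0.583],[0.198,0,0.64],[0.198,0,0.66],[0.198,0,0.66],[0.198,0,0.66],[0.198,0,0.66]],"rotation":[[0,0,0],[0,0,0],[0,0,0],[0,0,0],[0,0,0],[0,0,0],[0,0,0],[0,0,0],[0,0,0],[0,0,0],[0,0,0]]}'
```

```text
clock: 21.9
eef_pos: [0.5249, 0.1538, 0.1168]
ee_rot: [0.0, 0.069, 0.998, 0.0]
wrist_force: [-1.0, 2.4, 2.2]
width: 0.0168
grasp_force: 59.7
clock: 23.0
eef_pos: [0.4962, 0.1581, 0.0193]
ee_rot: [0.0, 0.069, 0.998, 0.001]
wrist_force: [-4.7, 3.4, 10.0]
width: 0.017
grasp_force: 61.6
```

```bash
python3 -m handwheel '{"xyz":[[0,0,0.01],[0,0,0.02],[0,0,0.02],[0,0,0.02]],"rotation":[[0,0,0],[0,0,0],[0,0,0],[0,0,0]]}'
```

```text
clock: 23.4
eef_pos: [0.4963, 0.1581, 0.0182]
ee_rot: [0.001, 0.069, 0.998, 0.001]
wrist_force: [-11.0, 1.7, 34.2]
width: 0.0167
grasp_force: 64.9
```

```bash
python3 -m handwheel '{"xyz":[[0,0,-0.01],[0,0,-0.01],[0,0,-0.01],[0,0,-0.01],[0,0,-0.01],[0,0,-0.2],[0,0,-0.5],[0,0,-0.9],[0,0,-0.9],[0,0,-0.9]],"rotation":[[0,0,0],[0,0,0],[0,0,0],[0,0,0],[0,0,0],[0,0,0],[0,0,0],[0,0,0],[0,0,0],[0,0,0]]}' -0.2
python3 - <<'E'
from h import *
for cam in('wrist','top','scene'):
    c=snap(cam,cam+'7.png'); print(cam,find(c,cam,'tab_1',4),find(c,cam,'bolt_grip',1),find(c,cam,'parts_dish',1))
im=cv2.imread('pics/scene7.png'); cv2.imwrite('pics/s7c.png',cv2.resize(im[150:310,200:420],None,fx=3.6,fy=3.6))
E
```

```text
clock: 24.4
eef_pos: [0.4972, 0.1574, 0.1519]
ee_rot: [0.002, 0.069, 0.998, 0.001]
wrist_force: [0.1, -0.4, 0.2]
width: 0.0513
grasp_force: 0.0
wrist [(0.66, [0.4713, -0.0271, 0.0424]), (0.62, [0.4997, 0.1596, 0.046])] [(0.91, [0.4966, 0.3828, 0.0148])] [(0.86, [0.5005, 0.3797, 0.0012])]
top [(0.73, [0.4822, 0.0683, 0.0433]), (0.68, [0.4548, -0.1178, 0.0416]), (0.58, [0.4726, -0.0267, 0.0416])] [(0.59, [0.4927, 0.3915, 0.0146])] [(0.98, [0.5006, 0.384, -0.001])]
scene [(0.97, [0.471, -0.0296, 0.0409]), (0.91, [0.4827, 0.0681, 0.0343]), (0.89, [0.4944, 0.1575, 0.0395]), (0.6, [0.4544, -0.1206, 0.0394])] [(0.54, [0.4913, 0.3828, 0.0176])] [(0.64, [0.4969, 0.3794, 0.0001])]
```

View pics/s7c.png

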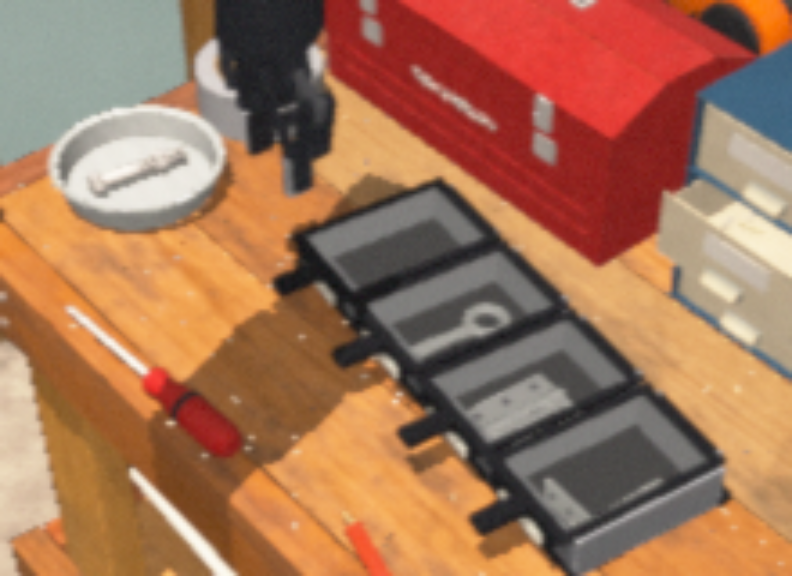

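View pics/wrist7.png

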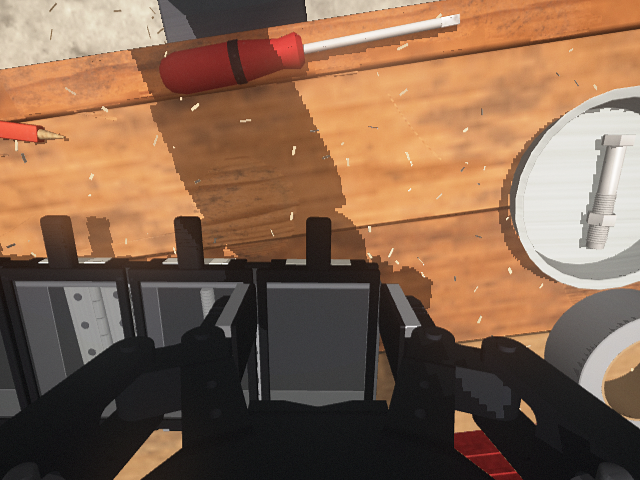

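The scene crop shows all four lids flat (tab_1 at (292,283), in line with the others) and the bolt in the dish at (137,170). In the wrist picture tab_1 ends at row 217, exactly as before opening, and the robot is clear of everything.

```bash
python3 -c "
from rig import robot
print(robot.job_done())"
```

```text
the job is handed in; nothing more can be done
None
```

I handed the job in at about 24 s of the 72 s allowed: the hex bolt lies in the parts dish, and the cameras showed lid 1 pressed flat and the other three lids still shut; the judge returned no verdict.

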